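# Stop the vial shaker and hold its lid half open

### The arm

A 7-joint arm with a two-finger parallel gripper is mounted at the origin on a cart in front of the work surface, level with it; the furniture and walls round the work are solid. World frame = base frame: x ahead of the robot, y to its left, z up, the work surface at z = 0. Lengths are in mm, angles in rad, forces in N, time in s.
With the tool pointing down it reaches from about 400 to 875 mm from the base axis. Payload 4.4 kg.
Tool frame: the origin (TCP) lies where the fingers leave the gripper's body, on its centre line; the fingertips stand 73 mm ahead of it and the grasp point (between the pads) lies 54 mm ahead of it; z points along the fingers, y is the line along which they close (so a half turn about z gives the same grasp; the last joint's range is limited). The gripper opens to 85 mm and grips with 20 to 120 N. Pads are 22 mm wide; open, the fingers measure 114 mm over their backs; the gripper's body (76 mm by 85 mm) begins 54 mm behind the grasp point. The pads swing forward as they close: fully open they stand 13 mm farther back than shut.
Start: joints at [1.263, 0.628, 0.038, 1.517, -0.027, 0.996, -0.02], TCP at [155.667, -631.098, 303.913] pointing down, gripper open.
Joint ranges: [-3.06, 3.06], [-0.37, 2.12], [-1.25, 1.32], [0.18, 2.47], [-1.1, 4.24], [0.23, 1.98], [-2.94, 2.94]. Speed limits (rad/s): [2.57, 2.57, 3.14, 3.14, 3.14, 3.14, 3.14].

### API

Orientations are given as [roll, pitch, yaw] about the fixed x, y, z axes, in that order (R = Rz(yaw) Ry(pitch) Rx(roll)).
In Python, from cell import ctrl gives the robot as it stands.
- The arm moves only by the tool send_rows, never from a script. Its argument "rows" is a list that holds one entry, the list of rows, each a list of 6 numbers: the shift along the tool's x, y, z in cm, then the turn, a rotation vector about the tool's x, y, z in rad. In form: [[[tx, ty, tz, wx, wy, wz], ...]]. A call has 1 to 10 rows; each row is the pose to reach, as a shift and turn from the pose commanded when the call began, along the tool's axes at that moment; what a row does not reach only later rows make up. A row lasts 1/10 s, in which the tool goes at most 50 mm and 8.59 degrees, less where a joint would pass 70% of its speed; a pose out of reach is approached as far as the arm can. A call with a gripper value outside its range is refused whole. "grip" is the closure in counts, from 0 (fully open) to 255 (shut), set as the call begins (left out, the last holds). The fingers move at their own pace and stop on an object; the grip force is fixed at half the most. Time passes only in rows, so rows that repeat a pose let the fingers close. It gives the time, the measured TCP pose, the force, the opening and the grip force at its end, in the units of the state.
- ctrl.read_state(): the state, without advancing time (a new reading comes with each control period).
- ctrl.get_image(name): name is "side" or "top" or "wrist"; returns a dict with "pixels" (384x512x3 uint8, red, green, blue), "fx", "fy", "cx", "cy" (pixels), "extrinsics" (4x4, takes a point from camera to world coordinates); the wrist camera has in their place "mount" (4x4, takes a point from camera to tool coordinates, whose origin is the TCP and whose axes are the flange's). Camera axes: x right, y up, looking along -z (the intrinsics and any distortion apply to the point x, -y, -z); pixel columns grow to the right and rows downward; lengths in mm; the calibration is good to about 2 mm. The wrist camera is an equidistant fisheye: a pixel r from the principal point sees the ray r / f radians off the axis. A picture is of the moment at which its call begins: read the wrist's pose just before it. There is no depth.
- ctrl.finish_job(): hands the job in; it is judged then, once.
The state is a dict: "clock": time; "qpos": joint angles; "qd": joint speeds; "tau": joint torques, N m; "eef_pos": TCP position; "tool_rot": TCP orientation; "force": force on the tool from outside, world axes, zero at the start; "torque": the same for the moment, N m; "width": finger opening in mm; "gripper_force": force on a finger pad.
Only numpy, scipy, OpenCV 4.12 (cv2) and the standard library are available. Lean on these libraries where they do the work, as an engineer would, in place of code of your own. Each camera call takes 0.05 s, during which the arm holds its last target. There are 200 camera calls.

### The job

Stop the vial shaker by pressing its push button fully down and letting it spring back up while the lid is still shut. Then take the lid, best by its handle bar, raise it to 45 degrees (half open, within about 7 degrees) and finish while holding it still there with the fingers, because the lid falls shut by itself; leave the bottle, the vial and the crucible that stand round the shaker where they are.

Things in the scene. Friction and masses are not known exactly. Their poses are not given: they have to be found in the camera images.
- shaker: The vial shaker: a white box machine that cannot be moved, 210 mm deep (x), 250 mm wide (y), top deck 95 mm above the bench. Origin on the bench, 100 mm behind the front face and midway across; its x axis points from its front (which faces the robot more or less) to its back, y to its left side, z up. The lid covers the left 185 mm, the control strip with the button is the right 65 mm.
- stop_button (a joint): Travel of the push button: 0 up, 0.006 m fully down. A spring brings it back; it takes 1.5 N to start and 5 N to go fully down.
- stop_button_top (a point): Centre of the top face of the push button, a grey disc of 28 mm diameter in a steel collar of 44 mm, on the control strip; pressed straight down. With the button up it lies at x -60, y -92.5, z 117 mm in the shaker's frame, 10 mm above the collar's top.
- lid_angle (a joint): Opening angle of the lid in rad: 0 shut (level), 0.785 is 45 degrees, stop at 1.35. The lid (about 0.45 kg, 200 mm long, 184 mm wide, 10 mm thick, a white frame with a clear pane) has a free hinge along its rear edge and falls shut from any angle when let go.
- lid_hinge (a point): Point on the lid's hinge axis, midway across the lid, at x 100, y 32.5, z 101 mm in the shaker's frame; the hinge axis runs along the shaker's y axis. The handle bar circles about it upwards and to the back at 245 mm radius.
- lid_handle (a point): Middle of the handle bar: a round steel bar 10 mm thick, 120 mm long, parallel to the hinge, held by a rod at each end 45 mm in front of the lid's front edge and of the shaker's front face, with 40 mm of open space between the bar and the face. Shut, it lies at x -145, y 32.5, z 101 mm in the shaker's frame and can be pinched from above with the fingers before and behind it; the round bar can turn between the fingers while the lid rises.
- lid: The lid with its handle, one rigid piece; its origin lies on the hinge axis at the lid_hinge point, its x axis points along the lid from the handle to the hinge.
- bottle: Bystander: brown bottle with a black cap, 57 mm wide, 112 mm tall, at the left side of the shaker; origin under its centre.
- small_vial: Bystander: brown vial with a blue cap, 35 mm wide, 72 mm tall, at the right side of the shaker; origin under its centre.
- cup: Bystander: white porcelain crucible, 44 mm wide, 36 mm tall, in front of the right part of the shaker; origin under its centre.

How it is judged (in metres and radians):
On the way, in this order (a step that is already met when the one before it is completed fails the run):
1. the button is fully down (5 of its 6 mm or more) with the lid shut (value of joint stop_button above 0.005 m and value of joint lid_angle below 0.05 rad), for 0.05 s.
2. the button is up again with the lid still shut (value of joint stop_button below 0.001 m and value of joint lid_angle below 0.05 rad), for 0.1 s.
3. the lid is held at 45 degrees, within 7 degrees, by the fingers (value of joint lid_angle between 0.663 and 0.908 rad and contact force between the fingers and lid above 0.4 N), for 0.5 s.
At the end, for the whole second after the job is handed in: The lid stands still at 45 degrees, within 7 degrees, carried by the fingers (more than 0.4 N), the button is up, and the bottle, the vial and the crucible are within 20 mm of where they stood (all of step 3 and velocity of joint lid_angle between -0.08 and 0.08 rad/s and value of joint stop_button below 0.001 m and distance of each of bottle, small_vial, cup from where it was at the start of the episode below 0.02 m); the arm keeps its last pose, push and grip.
It fails at once if the bottle is pushed more than 20 mm or knocked over (distance of bottle from where it was at the start of the episode above 0.02 m or angle between bottle's own z axis and vertical above 0.5 rad).
It fails at once if the vial is pushed more than 20 mm or knocked over (distance of small_vial from where it was at the start of the episode above 0.02 m or angle between small_vial's own z axis and vertical above 0.5 rad).
It fails at once if the crucible is pushed more than 20 mm or knocked over (distance of cup from where it was at the start of the episode above 0.02 m or angle between cup's own z axis and vertical above 0.5 rad).
It also fails if it takes over 45 s, if anything falls off the work surface, if the arm or the gripper's body presses on something with over 40 N, if the wrist force passes 120 N, or if a joint passes its speed limit or range.

## Working session

There is one attempt and no reset: what is moved stays moved. The work goes in short steps, Python scripts to look and compute and a tool call to move; the robot and the scene stay as the last step left them, time stands still between calls to the robot, and variables do not carry over. Pictures are saved under pics/ and viewed, at most 10 in all, crops included, and the job is handed in when it is done.

Besides the shell and the picture viewer there is one more tool, called by a JSON object that holds its "op" and its "data". send_rows: Moves the arm, as the interface text tells. Its arguments: {"type":"object","properties":{"rows":{"type":"array","items":{"type":"array","items":{"type":"array","items":{"type":"number"}}}},"grip":{"type":"number"}},"required":["rows"]}

```bash
mkdir -p pics; ls; python3 - <<'E'
from cell import ctrl
import cv2,numpy as np,pickle
s=ctrl.read_state();print(s)
d={}
for n in("side","top"):
    g=ctrl.get_image(n);d[n]=g
    print(n,g['fx'],g['fy'],g['cx'],g['cy'],np.round(g['extrinsics'],3).tolist(),[k for k in g])
    cv2.imwrite(f'pics/{n}0.png',g['pixels'][:,:,::-1])
pickle.dump(d,open('im0.pkl','wb'))
E
```

```text
pics
{'clock': 0.0, 'qpos': array([ 1.26316605,  0.62931909,  0.03844611,  1.5183867 , -0.02698432,
        0.9962974 , -0.01997657]), 'qd': array([-0.00049189, -0.00074114,  0.00054909, -0.00111875, -0.00042175,
       -0.00107274, -0.001476  ]), 'tau': array([ 3.82379612e-04, -5.63405728e+01,  1.22678854e+00, -1.93452466e+01,
        1.11721340e-02,  1.05517352e-02,  5.96145000e-06]), 'eef_pos': array([ 155.56719197, -630.59927478,  303.00058401]), 'tool_rot': array([-3.13970067e+00,  3.95404581e-05,  2.41858492e-01]), 'force': array([-0.12741444, -0.54859204, -0.01317383]), 'torque': array([ 0.02096327, -0.00277132, -0.0302221 ]), 'gripper_force': 0.0, 'width': 85.6375647674276}
side 479.17542448300173 479.17542448300173 264.6847648939447 176.98340231742662 [[-0.983, 0.108, -0.145, 428.578], [-0.181, -0.581, 0.793, 966.614], [0.002, 0.807, 0.591, 781.078], [0.0, 0.0, 0.0, 1.0]] ['pixels', 'fx', 'fy', 'cx', 'cy', 'extrinsics']
top 471.6758874170061 471.6758874170061 262.31370960401074 194.55155197847245 [[0.016, 0.982, -0.187, 390.916], [-1.0, 0.014, -0.009, 58.129], [-0.007, 0.187, 0.982, 1143.513], [0.0, 0.0, 0.0, 1.0]] ['pixels', 'fx', 'fy', 'cx', 'cy', 'extrinsics']
```

View pics/top0.png

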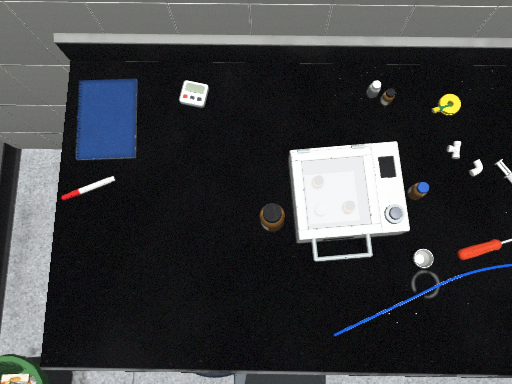

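View pics/side0.png

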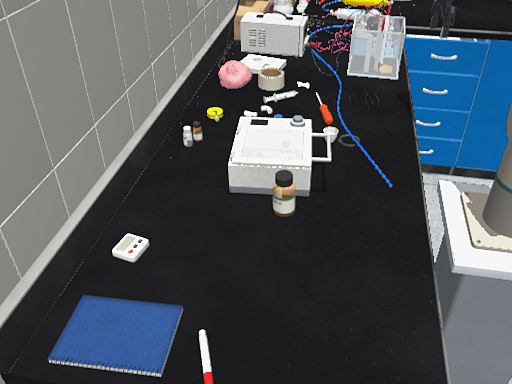

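The top view shows the shaker's white box with corners near (290,150), (399,143), (408,233) and (297,242). The handle bar runs from (315,259) to (371,255), the button is at (395,213), the bottle at (272,216), the vial at (420,189) and the crucible at (424,258).

```bash
cat > h.py <<'E'
import numpy as np,cv2
def ray(g,u,v,z):
    E=g['extrinsics'];d=E[:3,:3]@np.array([(u-g['cx'])/g['fx'],-(v-g['cy'])/g['fy'],-1]);o=E[:3,3]
    return o+d*(z-o[2])/d[2]
def proj(g,p):
    E=g['extrinsics'];c=E[:3,:3].T@(np.array(p)-E[:3,3])
    return np.array([g['cx']+g['fx']*c[0]/-c[2],g['cy']-g['fy']*c[1]/-c[2]])
E
python3 - <<'E'
import pickle
from h import *
d=pickle.load(open('im0.pkl','rb'));g=d['top'];im=g['pixels']
m=(im.min(2)>110).astype(np.uint8)
# handle bar: lower edge strip between the rods
cols=np.arange(322,366);v=[]
for c in cols:
    r=np.arange(246,270);w=im[246:270,c].min(1).astype(float);w[w<60]=0;v.append((w*r).sum()/w.sum())
k=np.polyfit(cols,v,1);print('bar',k,np.std(np.polyval(k,cols)-v))
row=[ (r,np.where(im[r,305:385].min(1)>90)[0][[0,-1]]+305) for r in (250,256,258,260)];print(row)
sub=m.copy();sub[:, :280]=0;sub[:,412:]=0;sub[:135]=0;sub[245:]=0
c=max(cv2.findContours(sub,0,2)[0],key=cv2.contourArea)
q=cv2.approxPolyDP(cv2.convexHull(c),6,True)[:,0];print(q.tolist())
for p in q: print(p,ray(g,*p,95).round(1))
a=ray(g,322,np.polyval(k,322),101);b=ray(g,366,np.polyval(k,366),101);print(a,b,'yaw',np.arctan2(*( (a-b)[[0,1]]*[-1,1])))
cv2.imwrite('pics/c.png',cv2.resize(im[130:280,255:440][:,:,::-1],None,fx=4,fy=4,interpolation=cv2.INTER_CUBIC))
E
```

```text
bar [-8.67218229e-02  2.86266829e+02] 0.062234523553321756
[(250, array([313, 371])), (256, array([313, 370])), (258, array([314, 349])), (260, array([314, 326]))]
[[396, 141], [409, 230], [370, 244], [298, 242], [290, 150]]
[396 141] [ 721.  -238.4   95. ]
[409 230] [ 515.1 -259.6   95. ]
[370 244] [ 482.6 -172.1   95. ]
[298 242] [484.6 -12.7  95. ]
[290 150] [696.    6.1  95. ]
[449.11237333 -64.88923399 101.        ] [ 458.9246929 -161.38502    101.       ] yaw 0.10133818268555307
```

View pics/c.png

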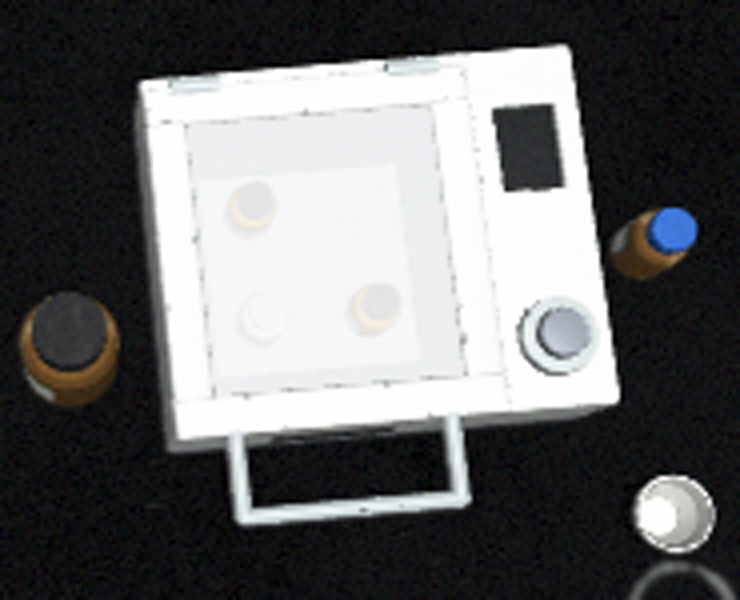

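```bash
cat >> h.py <<'E'
from scipy.spatial.transform import Rotation as Ro
def rel(s,p,rpy):
    R=Ro.from_euler('xyz',s['tool_rot']);T=Ro.from_euler('xyz',rpy)
    return (R.inv().apply(np.array(p)-s['eef_pos'])/10).round(2).tolist(),(R.inv()*T).as_rotvec().round(3).tolist()
E
python3 - <<'E'
import pickle
from h import *
from cell import ctrl
g=pickle.load(open('im0.pkl','rb'))['top'];a=.101
o=np.array([255,130])
X=np.array([np.cos(a),np.sin(a)]);Y=np.array([-np.sin(a),np.cos(a)])
H=ray(g,343.2,256.5,101);B=ray(g,395.6,212.1,117)
d=(B-H)[:2];print('handle',H,'button',B,'rel in shaker',d@X,d@Y,'expect 85,-125')
for n,u,v,z in(('bottle',272,212.5,112),('vial',422.5,187.5,72),('cup',423.7,258,36)):
    p=ray(g,u,v,z);q=(p-H)[:2];print(n,p.round(1),'shaker',q@X-145,q@Y+32.5)
s=ctrl.read_state()
print(rel(s,[B[0],B[1],230],[np.pi,0,1.672]))
E
```

```text
handle [ 453.84643936 -111.36132192  101.        ] button [ 551.5299072  -225.24056817  117.        ] rel in shaker 85.70339785132845 -123.14816366155912 expect 85,-125
bottle [547.3  46.  112. ] shaker -36.10805507759386 179.66095869047294
vial [ 617.1 -301.9   72. ] shaker -1.8131129829104964 -173.53305940383305
cup [ 457.2 -308.8   36. ] shaker -161.5603888477479 -164.30992211573553
([48.15, -29.87, 7.36], [-0.001, -0.001, -1.43])
```

{"op": "send_rows", "data": {"rows": [[[12,-7.5,0,0,0,-0.36],[24,-15,0,0,0,-0.7],[36,-22,0,0,0,-1.1],[48.1,-29.8,3,0,0,-1.43],[48.1,-29.8,3,0,0,-1.43],[48.1,-29.8,3,0,0,-1.43],[48.1,-29.8,3,0,0,-1.43],[48.1,-29.8,3,0,0,-1.43],[48.1,-29.8,3,0,0,-1.43],[48.1,-29.8,3,0,0,-1.43]]], "grip": 255}}

```text
clock: 1.1
eef_pos: [505.6, -272.8, 278.4]
tool_rot: [-3.141, -0.0, 1.676]
force: [0.8, -1.6, 0.6]
width: 0.2
gripper_force: 0.0
```

```bash
python3 - <<'E'
from h import *
from cell import ctrl
s=ctrl.read_state();print(s['clock'],s['eef_pos'],s['tool_rot'],s['qpos'].round(2),s['width'],rel(s,[551.5,-226,210],[np.pi,0,1.672]))
E
```

```text
1.1 [ 505.55431886 -272.84580674  278.39435551] [-3.14125769e+00 -2.17874450e-04  1.67625490e+00] [ 0.68  0.57 -0.36  1.75  0.25  0.86  0.31] 0.1837050995136604 ([4.17, 5.06, 6.84], [-0.0, -0.0, 0.004])
```

{"op": "send_rows", "data": {"rows": [[[2.5,3,0,0,0,0],[4.2,5,2,0,0,0],[4.2,5,4,0,0,0],[4.2,5,6,0,0,0],[4.2,5,6,0,0,0],[4.2,5,6,0,0,0]]]}}

```text
clock: 1.7
eef_pos: [550.0, -227.6, 218.6]
tool_rot: [-3.141, -0.0, 1.672]
force: [0.4, -0.3, 0.8]
width: 0.1
gripper_force: 0.0
```

```bash
python3 - <<'E'
from h import *
from cell import ctrl
s=ctrl.read_state();print(s['clock'],s['eef_pos'],s['tool_rot'],s['force'],rel(s,[551.5,-226,198],[np.pi,0,1.672]))
g=ctrl.get_image('wrist');im=g['pixels'];cv2.imwrite('pics/w1.png',im[:,:,::-1])
print({k:g[k] for k in g if k!='pixels'})
E
```

```text
1.7 [ 550.02389423 -227.56875656  218.6150452 ] [-3.14080474e+00 -4.07930412e-04  1.67158289e+00] [ 0.43728174 -0.3253066   0.78964058] ([0.14, 0.16, 2.06], [-0.001, -0.0, -0.0])
{'fx': 297.3186396354542, 'fy': 297.3186396354542, 'cx': 252.84914409671606, 'cy': 192.62964649645895, 'mount': array([[-1.04142622e-03,  9.62889455e-01,  2.69894077e-01,
         6.85298248e+01],
       [ 9.99998521e-01,  1.37214631e-03, -1.03670500e-03,
         1.30813669e-01],
       [-1.36856647e-03,  2.69892599e-01, -9.62889460e-01,
        -7.08536551e+01],
       [ 0.00000000e+00,  0.00000000e+00,  0.00000000e+00,
         1.00000000e+00]])}
```

View pics/w1.png

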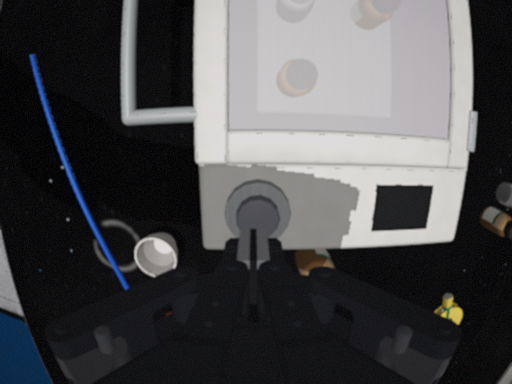

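The wrist view shows the collar centred near (258,211). The button disc is about (258,214), partly hidden by the fingertips at (252,232). The crucible is at (156,255) and clear.

```bash
cat >> h.py <<'E'
def wray(g,s,u,v,z):
    x,y=(u-g['cx']),(v-g['cy']);r=np.hypot(x,y);t=r/g['fx'];k=np.sin(t)/r
    d=np.array([x*k,-y*k,-np.cos(t)]);M=g['mount'];R=Ro.from_euler('xyz',s['tool_rot'])
    o=R.apply(M[:3,3])+s['eef_pos'];d=R.apply(M[:3,:3]@d);return o+d*(z-o[2])/d[2]
E
python3 - <<'E'
from h import *
from cell import ctrl
s=ctrl.read_state();g=ctrl.get_image('wrist')
print(wray(g,s,258,211.5,107),wray(g,s,258,216,117),wray(g,s,126,120,101))
E
```

```text
[ 553.78216686 -223.0772005   107.        ] [ 553.54029301 -222.55354813  117.        ] [ 459.86381844 -170.51012041  101.        ]
```

{"op": "send_rows", "data": {"rows": [[[0.28,0.28,1.0,0,0,0],[0.28,0.28,2.0,0,0,0],[0.28,0.28,2.7,0,0,0],[0.28,0.28,3.0,0,0,0],[0.28,0.28,3.2,0,0,0],[0.28,0.28,3.4,0,0,0],[0.28,0.28,3.4,0,0,0],[0.28,0.28,3.4,0,0,0]]]}}

```text
clock: 2.6
eef_pos: [552.3, -224.2, 184.9]
tool_rot: [-3.141, -0.0, 1.672]
force: [-2.7, 1.5, 4.9]
width: 0.1
gripper_force: 2.0
```

{"op": "send_rows", "data": {"rows": [[[0,0,0.1,0,0,0],[0,0,0.2,0,0,0],[0,0,0.2,0,0,0],[0,0,0.2,0,0,0]]]}}

```text
clock: 3.0
eef_pos: [552.3, -224.3, 183.6]
tool_rot: [-3.141, 0.0, 1.672]
force: [-5.4, 2.1, 11.0]
width: -0.1
gripper_force: 5.4
```

{"op": "send_rows", "data": {"rows": [[[0,0,-1,0,0,0],[0,0,-2,0,0,0],[0,0,-4,0,0,0],[3,-2,-4,0,0,0],[6,-4,-4,0,0,0],[9,-6,-4,0,0,0],[12.3,-8.6,-4,0,0,0],[12.3,-8.6,-4,0,0,0],[12.3,-8.6,-4,0,0,0]]]}}

```text
clock: 3.9
eef_pos: [455.5, -110.5, 223.5]
tool_rot: [3.139, 0.001, 1.673]
force: [1.0, 0.4, -0.1]
width: 0.3
gripper_force: 0.0
```

{"op": "send_rows", "data": {"rows": [[[0,0,0,0,0,0],[0,0,0,0,0,0],[0,0,0,0,0,0],[0,0,0,0,0,0],[0,0,0,0,0,0],[0,0,0,0,0,0]]], "grip": 145}}

```text
clock: 4.5
eef_pos: [454.8, -110.8, 222.6]
tool_rot: [-3.142, -0.0, 1.672]
force: [0.1, -0.0, -0.1]
width: 36.8
gripper_force: 0.0
```

```bash
python3 - <<'E'
from h import *
from cell import ctrl
s=ctrl.read_state();print(s['clock'],s['eef_pos'],s['tool_rot'],s['force'],s['width'],rel(s,[454,-110.5,156],[np.pi,0,1.672]))
g=ctrl.get_image('wrist');im=g['pixels'];cv2.imwrite('pics/w2.png',im[:,:,::-1])
E
```

```text
4.5 [ 454.75962795 -110.83592806  222.64966889] [-3.14152454e+00 -6.44130311e-05  1.67157121e+00] [ 0.06082997 -0.01035498 -0.11798153] 36.836175065593636 ([0.04, -0.07, 6.66], [-0.0, -0.0, -0.0])
```

View pics/w2.png

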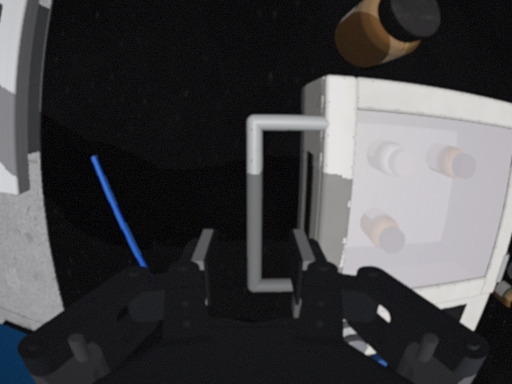

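The bar is at column 254, running from row 122 to 286. It lies midway between the fingers (columns 207 and 299), so I'll go straight down and close.

{"op": "send_rows", "data": {"rows": [[[0,-0.05,2,0,0,0],[0,-0.05,4,0,0,0],[0,-0.05,5.5,0,0,0],[0,-0.05,6.7,0,0,0],[0,-0.05,6.7,0,0,0],[0,-0.05,6.7,0,0,0]]]}}

```text
clock: 5.15
eef_pos: [454.3, -110.7, 155.8]
tool_rot: [-3.141, -0.0, 1.672]
force: [0.6, 1.1, 0.6]
width: 36.8
gripper_force: 0.0
```

{"op": "send_rows", "data": {"rows": [[[0,0,0,0,0,0],[0,0,0,0,0,0],[0,0,0,0,0,0],[0,0,0,0,0,0],[0,0,0,0,0,0],[0,0,0,0,0,0]]], "grip": 255}}

```text
clock: 5.75
eef_pos: [455.4, -110.8, 156.5]
tool_rot: [3.139, 0.001, 1.672]
force: [1.5, -0.6, 5.8]
width: 7.9
gripper_force: 58.9
```

{"op": "send_rows", "data": {"rows": [[[0,0.01,-0.73,0,0,0],[0,0.04,-1.47,0,0,0],[0,0.1,-2.2,0,0,0],[0,0.18,-2.93,0,0,0],[0,0.28,-3.66,0,0,0],[0,0.4,-4.39,0,0,0],[0,0.54,-5.11,0,0,0],[0,0.7,-5.82,0,0,0],[0,0.7,-5.82,0,0,0],[0,0.7,-5.82,0,0,0]]]}}

```text
clock: 6.75
eef_pos: [462.0, -110.1, 214.1]
tool_rot: [3.139, 0.0, 1.672]
force: [6.3, -0.2, -5.3]
width: 7.9
gripper_force: 58.4
```

```bash
python3 - <<'E'
from h import *
from cell import ctrl
s=ctrl.read_state();print(s['clock'],s['eef_pos'],s['torque'],s['width'],s['gripper_force'])
g=ctrl.get_image('side');im=g['pixels'][70:220,190:390];cv2.imwrite('pics/s2.png',cv2.resize(im[:,:,::-1],None,fx=4,fy=4))
E
```

```text
6.75 [ 461.98256956 -110.13818027  214.10688147] [-0.14766162 -0.87524161  0.03037594] 7.938157620974763 58.36649715900421
```

View pics/s2.png

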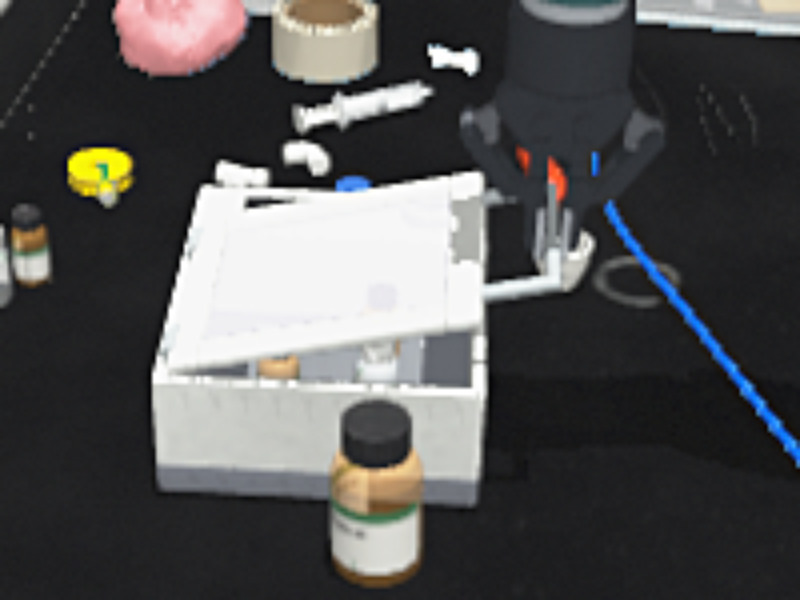

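The side view shows the lid partly raised, with the bar between the fingers near (555,270) in the crop. I'll continue along the arc.

{"op": "send_rows", "data": {"rows": [[[0,0.39,-1.42,0,0,0],[0,0.87,-2.81,0,0,0],[0,1.43,-4.17,0,0,0],[0,2.07,-5.49,0,0,0],[0,2.79,-6.78,0,0,0],[0,3.58,-8.01,0,0,0],[0,4.44,-9.2,0,0,0],[0,5.38,-10.33,0,0,0],[0,6.56,-11.59,0,0,0],[0,6.56,-11.59,0,0,0]]]}}

```text
clock: 7.8
eef_pos: [524.2, -103.8, 330.1]
tool_rot: [-3.135, 0.0, 1.671]
force: [-6.2, -1.3, 2.7]
width: 7.7
gripper_force: 58.7
```

{"op": "send_rows", "data": {"rows": [[[0,0,0,0,0,0],[0,0,0,0,0,0],[0,0,0,0,0,0],[0,0,0,0,0,0],[0,0,0,0,0,0],[0,0,0,0,0,0],[0,0,0,0,0,0],[0,0,0,0,0,0]]]}}

```text
clock: 8.6
eef_pos: [523.2, -104.0, 328.9]
tool_rot: [-3.134, -0.0, 1.671]
force: [-5.1, -0.5, 3.2]
width: 7.4
gripper_force: 58.8
```

```bash
python3 - <<'E'
from h import *
from cell import ctrl
s=ctrl.read_state();p=s['eef_pos'];print(s['clock'],p,s['force'],s['torque'],s['qd'].round(4),s['width'],s['gripper_force'])
a=.101;X=np.array([np.cos(a),np.sin(a)])
h=(p[:2]-[454,-110.5])@X-145;z=p[2]-55
print('x,z',h,z,'angle',np.arctan2(z-101,100-h),'radius',np.hypot(z-101,100-h))
g=ctrl.get_image('side');im=g['pixels'][50:220,190:390];cv2.imwrite('pics/s3.png',cv2.resize(im[:,:,::-1],None,fx=3.5,fy=3.5))
E
```

```text
8.6 [ 523.18664659 -103.96493143  328.88209594] [-5.13160683 -0.46136303  3.17681796] [-0.15517319  1.07097781 -0.03811429] [-0.0013 -0.0017  0.0002 -0.0002  0.0001  0.0013 -0.0007] 7.412588277328766 58.776732087135315
x,z -75.50701970622295 273.88209593715936 angle 0.7778638462151302 radius 246.35529842442133
```

View pics/s3.png

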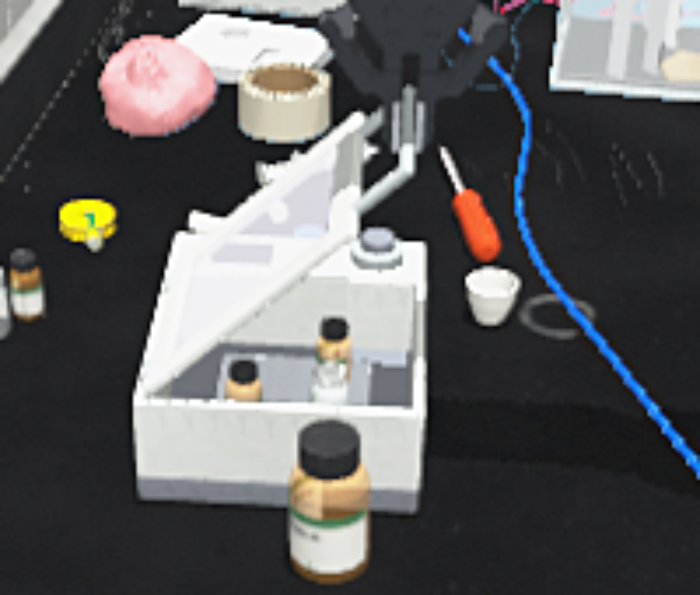

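The lid stands at about 45 degrees with the bar held between the fingers at (408,150) in the crop. The bottle and crucible are untouched. Finger width fell slightly, so I'll check it isn't creeping.

{"op": "send_rows", "data": {"rows": [[[0,0,0,0,0,0],[0,0,0,0,0,0],[0,0,0,0,0,0],[0,0,0,0,0,0],[0,0,0,0,0,0],[0,0,0,0,0,0],[0,0,0,0,0,0],[0,0,0,0,0,0],[0,0,0,0,0,0],[0,0,0,0,0,0]]]}}

```text
clock: 9.65
eef_pos: [523.2, -104.0, 328.9]
tool_rot: [-3.134, -0.0, 1.671]
force: [-5.1, -1.8, 2.5]
width: 7.8
gripper_force: 58.8
```

Stable.

```bash
python3 -c "
from cell import ctrl
print(ctrl.finish_job())"
```

```text
the job is handed in; nothing more can be done
None
```

I handed the job in at about 9.7 s. The button was pressed fully down and released with the lid shut, and the fingers hold the lid still by its bar at about 0.78 rad (45°). I touched none of the bystanders; the last side picture shows the bottle and crucible in place, but the vial was out of view. The job's verdict was not reported back.

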